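# Make up the filter pack, then unhitch and hold up the clamp arm

## Task

Make up the filter pack on the round plate: larger disc first, smaller disc on top, both flat and well centred. Then unhitch the filter clamp so a colleague can load it: pull its spring latch sideways, away from the cup, until the bolt clears the ball, lift the clamp arm off the ball to about 30 degrees, and finish while still holding it there. Leave the stacked pack, bottle, beaker and tube rack where they are.

Things in the scene. Friction and masses are not known exactly. Their poses are not given: they have to be found in the camera images.
- plate: Round flat grey metal plate fixed to the bench, diameter 104 mm, 8 mm thick, no rim. Origin: centre of its underside, on the bench; its top is at z = 8 mm.
- disc_large: The larger of two plain steel filter discs, diameter 60 mm, 12 mm thick, 60 to 120 g, lying loose and flat on the bench. Origin: centre of its underside; z axis up.
- disc_small: The smaller plain steel filter disc, diameter 42 mm, 12 mm thick, about 50 g, lying loose and flat on the bench (the two discs may have swapped places). Origin: centre of its underside; z axis up.
- clamp: Filter clamp fixed to the bench: aluminium base 300 x 90 x 12 mm, hinge at one end, ball stud (ball diameter 29, top 67 above the bench) at the other. Origin: centre of its underside. x axis: along the arm from hinge to ball; y axis: the way the latch is pulled; z up. In this frame (mm): hinge pin (-120, 0, 70) along y, stud at (100, 0), low filter seat of radius 36 at (-10, 0).
- tongue_hinge (a point): Point on the clamp arm's hinge axis, on the arm's centre line, 70 mm above the bench. The arm turns about the clamp's y axis through this point.
- tongue (a joint): Clamp arm angle about its hinge, rad: 0 = down, level, cup over the ball; grows as the cup end lifts; stop 0.85. Grey bar 28 mm wide, 14 high, centre line 70 above the bench when down, 220 from hinge to cup axis; cup diameter 44, top 84 above the bench; 0.4 to 0.7 kg. Falls shut by its weight if let go. Cannot rise over about 0.02 while the latch bolt is under the ball.
- latch (a joint): Latch pull-out along the clamp's +y, m: 0 = home, bolt under the ball; bolt clear of the ball from about 0.010; stop 0.016. A spring draws it home: 4 N at home, 10 N at the stop. It need not stay pulled once the arm is over 0.1 rad up. The latch rides on the arm: its tab, held in the gripper, lifts the arm too.
- latch_tab (a point): Grip point of the latch's upright steel tab beside the cup, on its clamp +y side; 20 mm below the tab's top, mid-thickness, 120 above the bench when down. Tab 12 thick (clamp y), 26 wide (clamp x), 6 gap to the cup at home. From the hinge point: (220, 34, 50) mm along the arm, clamp y, square to the arm. Pinched along y it pivots between the pads, so the gripper may stay upright in the lift.
- bottle: White plastic bottle, diameter 60 mm, 130 mm high, standing; leave alone. Origin: centre of its underside.
- beaker: Glass beaker, diameter 70 mm, 85 mm high, standing; leave alone. Origin: centre of its underside.
- tube_rack: Blue tube rack with capped tubes, 70 x 130 mm, 92 mm high over the caps; leave alone. Origin: centre of its underside.

How it is judged:
On the way, in this order (a step that is already met when the one before it is completed fails the run):
1. the large disc lies centred on the plate and the small disc centred on it, flat, at rest and let go, the clamp arm still down (horizontal distance between disc_large and plate below 0.008 m and horizontal distance between disc_small and disc_large below 0.008 m and height (world z) of disc_large between 0.006 and 0.0105 m and height (world z) of disc_small between 0.0175 and 0.0225 m and angle between each of disc_large, disc_small's own z axis and vertical below 0.06 rad and linear speed of each of disc_large, disc_small below 0.02 m/s and contact force between the fingers and disc_large below 0.1 N and contact force between the fingers and disc_small below 0.1 N and value of joint tongue below 0.03 rad and value of joint latch below 0.005 m), for 0.2 s.
2. the latch is pulled out clear of the ball while the arm is still down (value of joint latch above 0.009 m and value of joint tongue below 0.06 rad), for 0.05 s.
3. the arm is lifted off the ball (value of joint tongue above 0.35 rad), for 0.1 s.
At the end, for the whole second after the job is handed in: The fingers hold the clamp arm still (contact over 1 N) at 0.38 to 0.68 rad (22 to 39 degrees); the large disc lies within 8 mm of the plate's centre and the small one within 8 mm of the large one's, both flat, at rest and not touched by the fingers (horizontal distance between disc_large and plate below 0.008 m and horizontal distance between disc_small and disc_large below 0.008 m and height (world z) of disc_large between 0.006 and 0.0105 m and height (world z) of disc_small between 0.0175 and 0.0225 m and angle between each of disc_large, disc_small's own z axis and vertical below 0.06 rad and linear speed of each of disc_large, disc_small below 0.02 m/s and contact force between the fingers and disc_large below 0.1 N and contact force between the fingers and disc_small below 0.1 N and value of joint tongue between 0.38 and 0.68 rad and velocity of joint tongue between -0.08 and 0.08 rad/s and contact force between the fingers and tongue above 1 N); the arm keeps its last pose, push and grip.
It fails at once if the bottle is shifted by more than 30 mm or tipped (distance of bottle from where it was at the start of the episode above 0.03 m or angle between bottle's own z axis and vertical above 0.4 rad).
It fails at once if the beaker is shifted by more than 30 mm or tipped (distance of beaker from where it was at the start of the episode above 0.03 m or angle between beaker's own z axis and vertical above 0.4 rad).
It fails at once if the tube rack is shifted by more than 30 mm or tipped (distance of tube_rack from where it was at the start of the episode above 0.03 m or angle between tube_rack's own z axis and vertical above 0.4 rad).
It also fails if it takes over 72 s, if anything falls off the work surface, if the arm or the gripper's body presses on something with over 40 N, if the wrist force passes 120 N, or if a joint passes its speed limit or range.

## Robot

A 6-joint arm with a two-finger parallel gripper is mounted at the origin on the work surface. World frame = base frame: x ahead of the robot, y to its left, z up, the work surface at z = 0. Lengths are in m, angles in rad, forces in N, time in s.
With the tool pointing down it reaches from about 0.325 to 0.9 m from the base axis. Payload 6.1 kg.
Tool frame: the origin (TCP) lies at the very end of the fingers, on their centre line; the grasp point (between the pads) lies 19 mm behind it (ctrl.grip_depth is the distance from the TCP to the grasp point, in m); z points along the fingers, y is the line along which they close (so a half turn about z gives the same grasp; the last joint's range is limited). The gripper opens to 85 mm and grips with 20 to 120 N. Pads are 22 mm wide; open, the fingers measure 114 mm over their backs; the gripper's body (76 mm by 85 mm) begins 54 mm behind the grasp point. The pads swing forward as they close: fully open they stand 13 mm farther back than shut.
Start: joints at [-1.448, 0.22, 1.526, -0, 1.395, -0.126], TCP at [0.154, -0.606, 0.231] pointing down, gripper open.
Joint ranges: [-2.98, 2.98], [-0.91, 2.08], [0.09, 2.57], [-1.24, 4.39], [0.2, 2.65], [-2.68, 2.68]. Speed limits (rad/s): [2.57, 2.57, 3.01, 3.14, 3.14, 3.14].

## Interface

Orientations are given as a unit quaternion [x, y, z, w].
In Python, from bench import ctrl gives the robot as it stands.
- The arm moves only by the shell command python3 jog.py 'ROWS' [OPENING] [FORCE]. ROWS is rows parted by semicolons, their numbers by spaces, 1 to 5 of them, each of 4 numbers: dx, dy, dz in m, then a turn about the tool's z in rad; each row shifts and turns the commanded pose from where the row before left it, along the tool's axes as they then stand; what a row does not reach is not made up. A row lasts 1/8 s, in which the tool goes at most 0.0625 m and 0.188 rad, less where a joint would pass 70% of its speed; a pose out of reach is approached as far as the arm can. OPENING is the finger opening in m, set as the command begins (- or left out keeps the last). The fingers move at their own pace and stop on an object; FORCE is the grip in N (left out, the last holds). Time passes only in rows, so rows that do not move let the fingers close. It prints the time, the measured TCP pose, the force, the opening and the grip force at its end.
- ctrl.sense(): the state, without advancing time (a new reading comes with each control period).
- ctrl.camera(name): name is "side" or "top"; returns the picture (384x512x3 uint8, blue, green, red); there is no depth.
- ctrl.camera_model(name): a dict with "camera_matrix" (3x3 intrinsics, pixels), "xyz" and "orientation" of the camera in the world. Camera axes: x right, y up, looking along -z (the intrinsics and any distortion apply to the point x, -y, -z); pixel columns grow to the right and rows downward; lengths in m; the calibration is good to about 2 mm. A picture is of the moment at which its call begins. camera_model takes no time and is no camera call.
- ctrl.close_job(): hands the job in; it is judged then, once.
The state is a dict: "time": time; "joints": joint angles; "qd": joint speeds; "joint_torque": joint torques, N m; "eef_pos": TCP position; "tool_rot": TCP orientation; "ft_force": force on the tool from outside, world axes, zero at the start; "wrist_torque": the same for the moment, N m; "gripper_width": finger opening in m; "gripper_force": force on a finger pad.
Only numpy, scipy, OpenCV 4.12 (cv2) and the standard library are available. Lean on these libraries where they do the work, as an engineer would, in place of code of your own. Each camera call takes 0.05 s, during which the arm holds its last target. There are 200 camera calls.

## Working session

There is one attempt and no reset: what is moved stays moved. The work goes in short steps, Python scripts to look and compute and a shell command to move; the robot and the scene stay as the last step left them, time stands still between calls to the robot, and variables do not carry over. Pictures are saved under pics/ and viewed, at most 10 in all, crops included, and the job is handed in when it is done.

```bash
ls; mkdir -p pics
python3 - <<'E'
from bench import ctrl
import cv2
for n in("top","side"):
    cv2.imwrite(f"pics/{n}0.png",ctrl.camera(n)); m=ctrl.camera_model(n); print(n,m)
s=ctrl.sense(); print(s)
E
```

```text
bench.py
jog.py
pics
top {'camera_matrix': array([[490.70517836,   0.        , 264.59073087],
       [  0.        , 490.70517836, 189.57631888],
       [  0.        ,   0.        ,   1.        ]]), 'xyz': array([ 0.44618629, -0.07453905,  1.24508414]), 'orientation': array([ 0.03293461, -0.0248969 , -0.7034887 ,  0.70950624])}
side {'camera_matrix': array([[464.39304859,   0.        , 258.35232212],
       [  0.        , 464.39304859, 191.62972574],
       [  0.        ,   0.        ,   1.        ]]), 'xyz': array([ 0.29746194, -0.78651339,  0.86480973]), 'orientation': array([ 0.37645673, -0.06207492, -0.13458174,  0.91450248])}
{'time': 0.1, 'joints': array([-1.44813418e+00,  2.21148093e-01,  1.52750443e+00,  2.35337600e-05,
        1.39467429e+00, -1.26087180e-01]), 'qd': array([-1.25386968e-03, -2.47599342e-03, -2.52435638e-03,  2.23531636e-04,
        4.02471509e-04,  1.12653270e-06]), 'joint_torque': array([ 1.17646723e-03, -4.98239958e+01, -3.90550447e+01, -1.79168023e-04,
        5.63052381e-03, -2.52419551e-05]), 'eef_pos': array([ 0.15381528, -0.60522228,  0.23030402]), 'tool_rot': array([ 9.92275321e-01,  1.24052147e-01,  1.30679339e-05, -8.67058830e-04]), 'ft_force': array([-0.09408608, -0.23047202, -0.00997781]), 'wrist_torque': array([ 0.04319959, -0.02487671, -0.02727311]), 'gripper_force': 0.0, 'gripper_width': 0.08569740012229082}
```

View pics/top0.png

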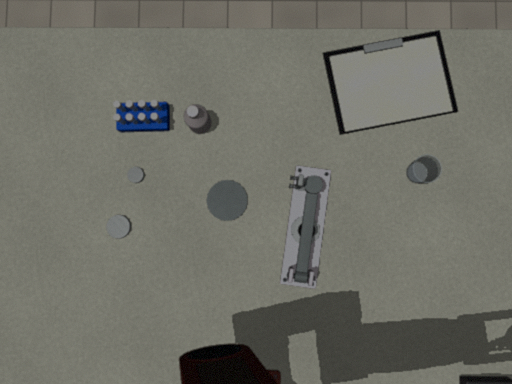

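View pics/side0.png

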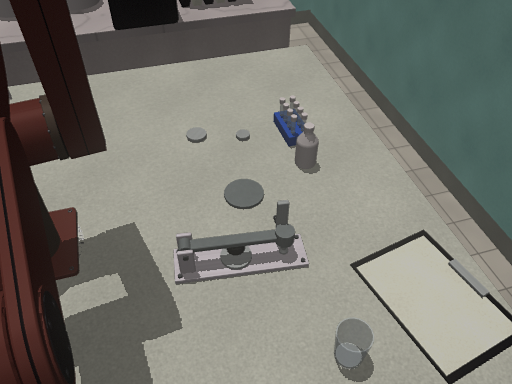

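Top view: small disc ≈(136,175), large ≈(119,226), plate ≈(227,200), clamp from hinge (300,275) to cup (316,184), with the latch tab at ≈(294,182) on its left. The side view shows the same layout, with the tab at (283,212). Next I'll refine these points numerically.

```bash
cat > h.py <<'E'
import numpy as np, cv2
from scipy.spatial.transform import Rotation as R
from bench import ctrl
def ray(n,u,v):
    m=ctrl.camera_model(n);K=m["camera_matrix"]
    d=np.array([(u-K[0,2])/K[0,0],-(v-K[1,2])/K[1,1],-1.])
    return np.array(m["xyz"]),R.from_quat(m["orientation"]).apply(d)
def onz(n,u,v,z):
    o,d=ray(n,u,v); return o+d*(z-o[2])/d[2]
def proj(n,p):
    m=ctrl.camera_model(n);K=m["camera_matrix"]
    c=R.from_quat(m["orientation"]).inv().apply(np.array(p)-m["xyz"]); q=np.array([c[0],-c[1],-c[2]])
    return (K@q/q[2])[:2]
def wpatch(img,n,c,z,half=.06,px=.0005):
    "bird's-eye patch on plane z centred on c: rows -> -x, cols -> -y"
    k=int(half/px); s=(np.arange(-k,k+1))*px
    X,Y=np.meshgrid(c[0]-s,c[1]-s,indexing="ij")
    P=np.stack([X,Y,np.full_like(X,z)],-1).reshape(-1,3)
    uv=np.array(proj_many(n,P)).reshape(*X.shape,2).astype(np.float32)
    return cv2.remap(img,uv[...,0],uv[...,1],cv2.INTER_CUBIC)
def proj_many(n,P):
    m=ctrl.camera_model(n);K=m["camera_matrix"]
    c=R.from_quat(m["orientation"]).inv().apply(P-np.array(m["xyz"]))*[1,-1,-1]
    q=c@K.T; return q[:,:2]/q[:,2:]
def circ(img,n,c,z,r):
    "best circle centre of known radius r at plane z: max radial gradient, aligned sign"
    g=cv2.GaussianBlur(cv2.cvtColor(img,cv2.COLOR_BGR2GRAY),(0,0),.7).astype(np.float32)
    t=np.linspace(0,2*np.pi,90,endpoint=False); e=np.c_[np.cos(t),np.sin(t),0*t]
    def f(x,y):
        v=[]
        for rr in(r-.0025,r+.0025):
            uv=proj_many(n,np.array([x,y,z])+rr*e).astype(np.float32)
            v.append(cv2.remap(g,uv[:,:1],uv[:,1:],cv2.INTER_LINEAR)[:,0])
        return abs(np.mean(v[0]-v[1]))
    G=[(f(c[0]+a,c[1]+b),c[0]+a,c[1]+b) for a in np.arange(-.015,.0151,.001) for b in np.arange(-.015,.0151,.001)]
    return max(G)
E
python3 - <<'E'
from h import *
t=cv2.imread("pics/top0.png");s=cv2.imread("pics/side0.png")
for nm,uv,uvs,z,r in(("small",(136,175),(243,134),.012,.021),("large",(119,226),(197,133),.012,.030),("plate",(227,200),(244,193),.008,.052),("cup",(316,184),(285,231),.084,.022)):
    print(nm,np.round(circ(t,"top",onz("top",*uv,z),z,r),4),np.round(circ(s,"side",onz("side",*uvs,z),z,r),4))
print("tab top z.14",onz("top",294,182,.14))
print("hinge",onz("top",301,275,.08))
a=cv2.resize(t[155:295,270:345],None,fx=4,fy=4,interpolation=cv2.INTER_CUBIC)
b=cv2.resize(s[185:290,165:315],None,fx=4,fy=4,interpolation=cv2.INTER_CUBIC)[:560]
c=np.zeros((560,900,3),np.uint8);c[:b.shape[0],300:]=b;c[:a.shape[0],:300]=a
cv2.imwrite("pics/c0.png",cv2.resize(c[:, :],(790,492)))
E
```

```text
Traceback (most recent call last):
  File "h.py", line 35, in circ
    G=[(f(c[0]+a,c[1]+b),c[0]+a,c[1]+b) for a in np.arange(-.015,.0151,.001) for b in np.arange(-.015,.0151,.001)]
        ~^^^^^^^^^^^^^^^
  File "h.py", line 32, in f
    uv=proj_many(n,np.array([x,y,z])+rr*e).astype(np.float32)
       ~~~~~~~~~^^^^^^^^^^^^^^^^^^^^^^^^^^
  File "h.py", line 22, in proj_many
    m=ctrl.camera_model(n);K=m["camera_matrix"]
ValueError: time passes only in moves, steps and waits
```

```bash
sed -i 's/ctrl.camera_model(n)/CM(n)/; s/^from bench import ctrl/from bench import ctrl\nfrom functools import lru_cache\nCM=lru_cache(ctrl.camera_model)/' h.py
cat > m0.py <<'E'
from h import *
t=cv2.imread("pics/top0.png");s=cv2.imread("pics/side0.png")
for nm,uv,uvs,z,r in(("small",(136,175),(243,134),.012,.021),("large",(119,226),(197,133),.012,.030),("plate",(227,200),(244,193),.008,.052),("cup",(316,184),(285,231),.084,.022)):
    print(nm,np.round(circ(t,"top",onz("top",*uv,z),z,r),4),np.round(circ(s,"side",onz("side",*uvs,z),z,r),4))
print("tab top z.14",onz("top",294,182,.14))
print("hinge",onz("top",301,275,.08))
a=cv2.resize(t[155:295,270:345],None,fx=4,fy=4,interpolation=cv2.INTER_CUBIC)
b=cv2.resize(s[185:290,165:315],None,fx=4,fy=4,interpolation=cv2.INTER_CUBIC)[:560]
c=np.zeros((560,900,3),np.uint8);c[:b.shape[0],300:]=b;c[:a.shape[0],:300]=a
cv2.imwrite("pics/c0.png",cv2.resize(c,(790,492)))
E
python3 m0.py
```

```text
small [15.1343  0.5827  0.2643] [31.4805  0.5788  0.2541]
large [14.5061  0.4524  0.3022] [29.4432  0.4485  0.2924]
plate [25.5084  0.5204  0.0338] [4.0153e+01 5.1800e-01 2.8200e-02]
cup [18.5269  0.5546 -0.1718] [15.3338  0.5505 -0.1942]
tab top z.14 [ 0.55446824 -0.12790466  0.14      ]
hinge [ 0.34119672 -0.14811321  0.08      ]
```

View pics/c0.png

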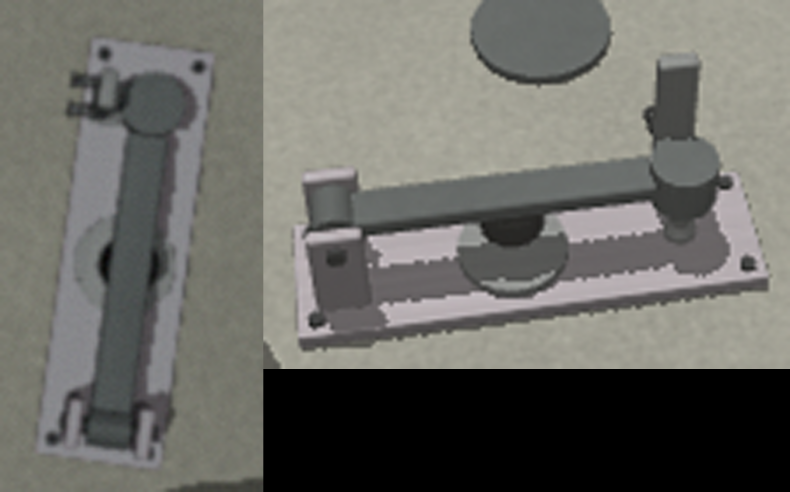

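Run:
```python
from h import *
T=[(270+x/3.511-.4,155+y/3.514-.4) for x,y in((92,38),(213,53),(160,466),(38,450))]
S=[(165+(x-263)/3.511-.4,185+y/3.514-.4) for x,y in((738,172),(768,280),(298,338),(294,225))]
for n,c in(("top",T),("side",S)):
    P=np.array([onz(n,*p,.012) for p in c]);print(n,np.round(P[:,:2],4),"centre",P.mean(0).round(4),np.linalg.norm(np.diff(P[[0,1,2,3,0]],axis=0),axis=1).round(3))
t=cv2.imread("pics/top0.png");s=cv2.imread("pics/side0.png")
for n,im in(("top",t),("side",s)):
  for nm,c,z in(("small",(.58,.26),.012),("large",(.45,.298),.012),("plate",(.52,.032),.008)):
    print(n,nm,[np.round(circ(im,n,c,z,r),4).tolist() for r in {"small":(.019,.021,.023),"large":(.028,.03,.032),"plate":(.049,.052,.054)}[nm]])
```

```text
top [[ 0.6092 -0.1385]
 [ 0.599  -0.2255]
 [ 0.3055 -0.1876]
 [ 0.3158 -0.1014]] centre [ 0.4574 -0.1633  0.012 ] [0.088 0.296 0.087 0.296]
side [[ 0.6096 -0.1406]
 [ 0.5965 -0.2299]
 [ 0.3016 -0.188 ]
 [ 0.3141 -0.1002]] centre [ 0.4554 -0.1647  0.012 ] [0.09  0.298 0.089 0.298]
top small [[13.3175, 0.582, 0.262], [15.0874, 0.583, 0.264], [16.1688, 0.583, 0.266]]
top large [[15.9437, 0.452, 0.308], [14.3718, 0.452, 0.303], [16.167, 0.452, 0.305]]
top plate [[15.2333, 0.521, 0.03], [25.6725, 0.521, 0.034], [23.3315, 0.521, 0.035]]
side small [[28.5764, 0.578, 0.252], [31.4819, 0.579, 0.254], [29.7384, 0.579, 0.257]]
side large [[27.3434, 0.449, 0.29], [29.4675, 0.449, 0.293], [28.7734, 0.449, 0.295]]
side plate [[29.2125, 0.517, 0.024], [40.0178, 0.518, 0.028], [44.8365, 0.519, 0.031]]
```

```bash
python3 jog.py '0 0 0 0.1;0 0 0 0' 0.04
```

```text
time: 0.35
eef_pos: [0.1538, -0.6054, 0.2307]
tool_rot: [0.997, 0.075, -0.0, -0.001]
ft_force: [-0.6, -0.3, -0.1]
gripper_width: 0.0517
gripper_force: 0.0
```

Run:
```python
from h import *
tiles=[]
for n,f in(("top","top0"),("side","side0")):
  im=cv2.imread(f"pics/{f}.png");row=[]
  for c,z,r in {"top":(((.583,.264),.012,.021),((.452,.303),.012,.03),((.521,.034),.008,.052)),"side":(((.579,.254),.012,.021),((.449,.293),.012,.03),((.518,.028),.008,.052))}[n]:
    u,v=proj(n,[*c,z]).astype(int); h=32; k=8 
    a=cv2.resize(im[v-h:v+h,u-h:u+h],None,fx=4,fy=4,interpolation=cv2.INTER_NEAREST)
    a=cv2.normalize(a,None,0,255,cv2.NORM_MINMAX)
    th=np.linspace(0,6.28,120);P=proj_many(n,np.c_[c[0]+r*np.cos(th),c[1]+r*np.sin(th),0*th+z])
    for p in (P-[u-h-.5,v-h-.5])*4: cv2.circle(a,tuple(int(x) for x in p),0,(0,0,255),-1)
    row.append(a)
  tiles.append(np.hstack(row))
cv2.imwrite("pics/ov.png",np.vstack(tiles))
```

```text
(no output)
```

View pics/ov.png

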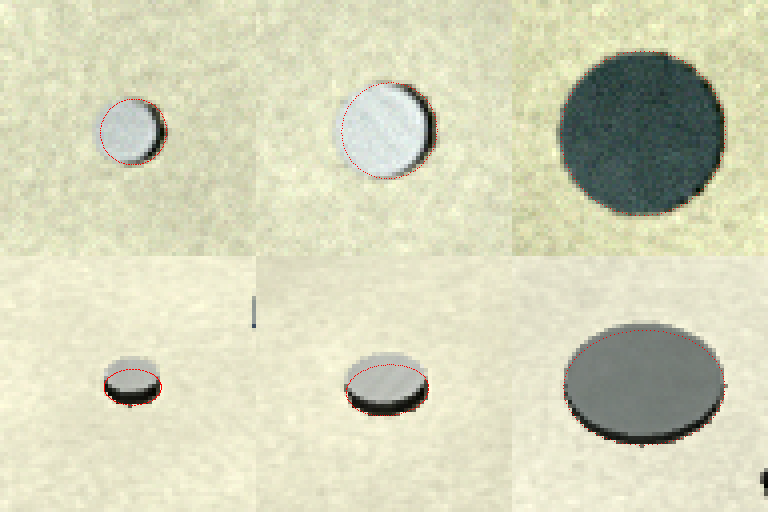

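```bash
cat > seg.py <<'E'
from h import *
# fit top-face silhouette: bright face for discs / dark-grey for plate; model fit via maximizing contrast inside vs ring excluding wall
E
python3 - <<'E'
from h import *
C={"top":(((.583,.264),.012,.021),((.452,.303),.012,.03),((.521,.034),.008,.052)),"side":(((.579,.254),.012,.021),((.449,.293),.012,.03),((.518,.028),.008,.052))}
X={"top":((126.5,131),(382.5-256,131),(641-512,133)),"side":((132,374-256),(387-256,379-256),(644-512,379-256))}
for n in C:
  for (c,z,r),(x,y) in zip(C[n],X[n]):
    u,v=proj(n,[*c,z]).astype(int); print(n,onz(n,u-32+x/4-.5,v-32+y/4-.5,z).round(4), "face diam px", (proj(n,[c[0],c[1]-r,z])-proj(n,[c[0],c[1]+r,z])).round(1))
E
```

```text
top [0.5836 0.2685 0.012 ] face diam px [16.5  0.1]
top [0.4517 0.3074 0.012 ] face diam px [23.8  0.2]
top [0.521  0.0354 0.008 ] face diam px [41.1  0.3]
side [0.5826 0.2691 0.012 ] face diam px [3.9 8.6]
side [0.4512 0.3059 0.012 ] face diam px [ 4.2 12.3]
side [0.5195 0.0342 0.008 ] face diam px [10.9 27.5]
```

```bash
cat > go.py <<'E'
import sys; from h import *
s=ctrl.sense(); Rm=R.from_quat(s["tool_rot"]); t=np.array([float(a) for a in sys.argv[1:4]])
d=Rm.inv().apply(t-s["eef_pos"]); X=Rm.apply([1,0,0])
print("tool delta",d.round(4),"angle",np.arctan2(X[1],X[0]).round(4),"rows>=",np.linalg.norm(d)/.0625,"pos",s["eef_pos"].round(4),"F",s["ft_force"].round(1),"w",round(s["gripper_width"],4))
E
python3 jog.py '0.06 0 0.0 0.141;0.06 0 0 0.141;0.06 0 0 0;0.06 0 0 0;0.06 0 0 0' 0.072; python3 go.py 0.4515 0.3067 0.08
python3 - <<'E'
from h import *
c=np.array([.4565,-.164]);a=-.132;x=np.array([np.cos(a),np.sin(a)]);y=np.array([-x[1],x[0]])
for nm,p in (("cup",(.1,0,.084)),("tabtop",(.1,.034,.14)),("hinge",(-.12,0,.08))):
    w=[*(c+p[0]*x+p[1]*y),p[2]];print(nm,np.round(w,4),proj("top",w).round(1),proj("side",w).round(1))
E
```

```text
time: 0.98
eef_pos: [0.4535, -0.6202, 0.231]
tool_rot: [0.998, -0.065, -0.0, -0.0]
ft_force: [0.5, -1.0, 0.2]
gripper_width: 0.0715
gripper_force: 0.0
tool delta [-0.1229 -0.9187  0.1511] angle -0.1309 rows>= 15.026108906781063 pos [ 0.4535 -0.6202  0.231 ] F [ 0.5 -1.   0.2] w 0.0715
cup [ 0.5556 -0.1772  0.084 ] [313.6 184. ] [285.2 230.2]
tabtop [ 0.5601 -0.1435  0.14  ] [300.9 179.6] [283.3 201.5]
hinge [ 0.3375 -0.1482  0.08  ] [301.  276.6] [184.4 243.6]
```

```bash
python3 jog.py '-0.008 -0.06 0 0;-0.008 -0.06 0 0;-0.008 -0.06 0 0;-0.008 -0.06 0 0;-0.008 -0.06 0 0' >/dev/null; python3 jog.py '-0.008 -0.06 0 0;-0.008 -0.06 0 0;-0.008 -0.06 0 0;-0.008 -0.06 0 0;-0.008 -0.06 0 0'>/dev/null; python3 jog.py '-0.008 -0.06 0 0;-0.008 -0.06 0 0;-0.008 -0.06 0.03 0;-0.008 -0.06 0.03 0;-0.008 -0.06 0.03 0';python3 go.py 0.4515 0.3067 0.03
```

```text
time: 2.85
eef_pos: [0.452, 0.2761, 0.1474]
tool_rot: [0.998, -0.065, 0.0, -0.0]
ft_force: [1.2, -0.6, 0.2]
gripper_width: 0.0721
gripper_force: 0.0
tool delta [-0.0046 -0.0303  0.1174] angle -0.1306 rows>= 1.9419159592224593 pos [0.452  0.2761 0.1474] F [ 1.2 -0.6  0.2] w 0.0721
```

```bash
python3 jog.py '-0.003 -0.0187 0.04 0;0 0 0.04 0;0 0 0.03 0;0 0 0 0;0 0 0 0';python3 go.py 0.4515 0.3067 0.004
python3 - <<'E'
from h import *
for n in("top","side"): cv2.imwrite(f"pics/{n}1.png",ctrl.camera(n))
a=cv2.imread("pics/top1.png")[130:290,60:200];b=cv2.imread("pics/side1.png")[60:220,130:270]
cv2.imwrite("pics/d1.png",cv2.resize(np.hstack([a,b]),None,fx=2.8,fy=2.8))
E
```

```text
time: 3.48
eef_pos: [0.4525, 0.2933, 0.0392]
tool_rot: [0.998, -0.066, 0.001, -0.0]
ft_force: [0.2, -0.4, 1.1]
gripper_width: 0.0725
gripper_force: 0.0
tool delta [-0.0028 -0.0131  0.0352] angle -0.1325 rows>= 0.6025162619822726 pos [0.4525 0.2933 0.0392] F [ 0.2 -0.4  1.1] w 0.0725
```

View pics/d1.png

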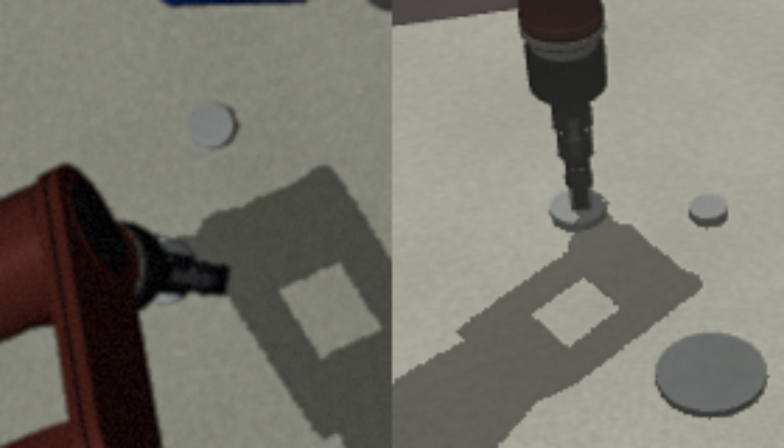

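The gripper hovers over the large disc, a bit to the −y side, as measured. I'll correct that, then probe downward.

```bash
python3 jog.py '-0.003 -0.0131 0 0;0 0 0.015 0;0 0 0.015 0;0 0 0 0';python3 go.py 0.4515 0.3067 0.0;python3 jog.py '0 0 0.003 0;0 0 0.003 0;0 0 0 0';python3 go.py 0.4515 0.3067 0.0
```

```text
time: 4.08
eef_pos: [0.4485, 0.3054, 0.0056]
tool_rot: [0.998, -0.067, -0.002, 0.001]
ft_force: [0.2, -0.4, -0.4]
gripper_width: 0.072
gripper_force: 0.0
tool delta [ 0.0028 -0.0017  0.0056] angle -0.1331 rows>= 0.10331950320302 pos [0.4485 0.3054 0.0056] F [ 0.2 -0.4 -0.4] w 0.072
time: 4.45
eef_pos: [0.4505, 0.3063, 0.002]
tool_rot: [0.998, -0.067, -0.0, 0.0]
ft_force: [0.7, 0.7, 0.1]
gripper_width: 0.072
gripper_force: 0.0
tool delta [ 0.0009 -0.0005  0.002 ] angle -0.1333 rows>= 0.03620451731535536 pos [0.4505 0.3063 0.002 ] F [0.7 0.7 0.1] w 0.072
```

```bash
python3 jog.py '0.001 0 0.003 0;0 0 0 0;0 0 0 0'|grep -E 'eef|ft';python3 jog.py '0 0 0.002 0;0 0 0 0;0 0 0 0'|grep -E 'eef|ft'
```

```text
eef_pos: [0.4515, 0.3063, -0.0009]
ft_force: [0.7, -0.3, -0.3]
eef_pos: [0.4515, 0.3063, -0.003]
ft_force: [-0.8, -0.0, 0.1]
```

```bash
python3 jog.py '0 0 0 0;0 0 0 0;0 0 0 0;0 0 0 0' 0.05 40;python3 jog.py '0 0 -0.005 0;0 0 -0.01 0;0 0 -0.03 0;0 0 0 0;0 0 0 0'; python3 go.py 0.5203 0.0348 0.06
```

```text
time: 5.7
eef_pos: [0.4519, 0.3065, -0.0025]
tool_rot: [0.998, -0.067, 0.0, -0.0]
ft_force: [-1.0, -0.4, 4.8]
gripper_width: 0.058
gripper_force: 43.0
time: 6.32
eef_pos: [0.4513, 0.3061, 0.0418]
tool_rot: [0.998, -0.067, -0.0, 0.0]
ft_force: [-0.9, -0.4, -1.4]
gripper_width: 0.0579
gripper_force: 43.1
tool delta [ 0.1045  0.2597 -0.0182] angle -0.1332 rows>= 4.488566121539395 pos [0.4513 0.3061 0.0418] F [-0.9 -0.4 -1.4] w 0.0579
```

```bash
python3 jog.py '0.021 0.052 -0.004 0;0.021 0.052 -0.004 0;0.021 0.052 -0.004 0;0.021 0.052 -0.004 0;0.021 0.052 0 0'>/dev/null; python3 jog.py '0 0 0 0;0 0 0 0;0 0 0 0'; python3 go.py 0.5203 0.0348 0.03
python3 - <<'E'
from h import *
for n in("top","side"): cv2.imwrite(f"pics/{n}2.png",ctrl.camera(n))
a=cv2.imread("pics/top2.png")[140:260,150:290];b=cv2.imread("pics/side2.png")[120:240,180:320]
cv2.imwrite("pics/d2.png",cv2.resize(np.hstack([a,b]),None,fx=2.85,fy=2.85,interpolation=cv2.INTER_CUBIC))
E
```

```text
time: 7.32
eef_pos: [0.5201, 0.0359, 0.0573]
tool_rot: [0.998, -0.066, -0.001, -0.0]
ft_force: [0.1, 0.6, -1.0]
gripper_width: 0.0584
gripper_force: 43.2
tool delta [0.0004 0.0011 0.0273] angle -0.1316 rows>= 0.43704557887048373 pos [0.5201 0.0359 0.0573] F [ 0.1  0.6 -1. ] w 0.0584
```

View pics/d2.png

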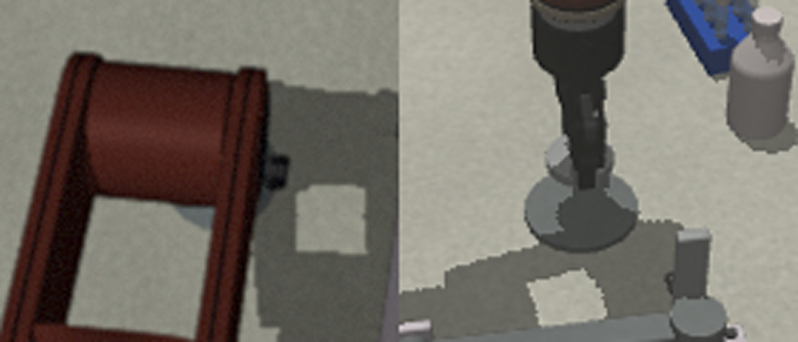

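Run:
```python
from h import *
for dx in(0,-.005):
  print(dx,[((proj("side",[.5201+dx+ex,.0359+ey,z])-[180,120])*2.85+[399,0]).round(0).tolist() for ex,ey,z in((0,0,.066),(-.03,0,.066),(.03,0,.066),(0,-.033,.066),(0,-.03,.060))])
print(proj("side",[.5203,.0348,.008]), ((proj("side",[.5203,.0348,.008])-[180,120])*2.85+[399,0]))
```

```text
0 [[579.0, 158.0], [546.0, 165.0], [612.0, 152.0], [590.0, 183.0], [589.0, 186.0]]
-0.005 [[574.0, 159.0], [541.0, 166.0], [607.0, 153.0], [584.0, 184.0], [583.0, 187.0]]
[243.74625609 192.03698057] [580.67682986 205.30539461]
```

```bash
python3 jog.py '0.0005 0.001 0.03 0;0 0 0.016 0;0 0 0 0;0 0 0.004 0;0 0 0 0'; python3 go.py 0.5203 0.0348 0.0055
```

```text
time: 8.05
eef_pos: [0.5218, 0.0336, 0.0085]
tool_rot: [0.998, -0.067, 0.0, 0.0]
ft_force: [-0.3, -0.0, -0.1]
gripper_width: 0.0583
gripper_force: 43.2
tool delta [-0.0017 -0.001   0.003 ] angle -0.1331 rows>= 0.058000546313013976 pos [0.5218 0.0336 0.0085] F [-0.3 -0.  -0.1] w 0.0583
```

```bash
python3 jog.py '-0.0012 -0.001 0.001 0;0 0 0 0;0 0 0 0'; python3 go.py 0.5203 0.0348 0.0055
```

```text
time: 8.43
eef_pos: [0.5204, 0.0347, 0.0072]
tool_rot: [0.998, -0.067, 0.0, -0.0]
ft_force: [-0.1, -0.4, -0.5]
gripper_width: 0.058
gripper_force: 43.2
tool delta [-0.0001 -0.0001  0.0017] angle -0.1332 rows>= 0.02778456032975219 pos [0.5204 0.0347 0.0072] F [-0.1 -0.4 -0.5] w 0.058
```

```bash
python3 jog.py '0 0 0.0015 0;0 0 0 0;0 0 0 0'|grep -E "eef|ft"; python3 jog.py '0 0 0 0;0 0 0 0;0 0 0 0' 0.072 ; python3 jog.py '0 0 -0.02 0;0 0 -0.04 0;0 0 -0.02 0;0 0 0 0' ;python3 go.py 0.583 0.2688 0.05
```

```text
eef_pos: [0.5205, 0.0347, 0.0056]
ft_force: [0.8, 0.4, -0.6]
time: 9.18
eef_pos: [0.5203, 0.0347, 0.0055]
tool_rot: [0.998, -0.067, -0.0, 0.0]
ft_force: [-0.3, 0.7, 0.4]
gripper_width: 0.0722
gripper_force: 0.0
time: 9.68
eef_pos: [0.522, 0.0346, 0.0874]
tool_rot: [0.998, -0.067, 0.002, 0.0]
ft_force: [0.4, -0.9, -0.5]
gripper_width: 0.0722
gripper_force: 0.0
tool delta [ 0.0292 -0.2402  0.0376] angle -0.1331 rows>= 3.9183754655846523 pos [0.522  0.0346 0.0874] F [ 0.4 -0.9 -0.5] w 0.0722
```

```bash
python3 jog.py '0.006 -0.048 0 0;0.006 -0.048 0 0;0.006 -0.048 0 0;0.006 -0.048 0 0;0.006 -0.048 0 0' 0.056 >/dev/null; python3 jog.py '0 0 0.03 0;0 0 0 0;0 0 0 0'; python3 go.py 0.583 0.2688 0.003
```

```text
time: 10.68
eef_pos: [0.5814, 0.268, 0.0549]
tool_rot: [0.998, -0.067, -0.001, 0.0]
ft_force: [0.5, 0.9, 0.9]
gripper_width: 0.0562
gripper_force: 0.0
tool delta [ 0.0016 -0.0011  0.0519] angle -0.1338 rows>= 0.8304370099729571 pos [0.5814 0.268  0.0549] F [0.5 0.9 0.9] w 0.0562
```

```bash
python3 jog.py '0.0015 -0.001 0.03 0;0 0 0.015 0;0 0 0.006 0;0 0 0 0;0 0 0 0';python3 go.py 0.583 0.2688 0.002;  python3 jog.py '0 0 0 0;0 0 0 0;0 0 0 0;0 0 0 0' 0.03 40
```

```text
time: 11.3
eef_pos: [0.5843, 0.2696, 0.0056]
tool_rot: [0.998, -0.067, 0.001, -0.0]
ft_force: [0.8, 0.3, -0.1]
gripper_width: 0.0557
gripper_force: 0.0
tool delta [-0.0012  0.001   0.0036] angle -0.1333 rows>= 0.06331454455011512 pos [0.5843 0.2696 0.0056] F [ 0.8  0.3 -0.1] w 0.0557
time: 11.8
eef_pos: [0.5845, 0.2697, 0.006]
tool_rot: [0.998, -0.067, 0.001, -0.0]
ft_force: [-2.1, -0.7, 5.8]
gripper_width: 0.0391
gripper_force: 39.7
```

```bash
python3 jog.py '-0.001 0 0 0;0 0 0.003 0;0 0 0 0;0 0 0 0' 0.056;  python3 jog.py '0 0 0 0;0 0 0 0;0 0 0 0;0 0 0 0' 0.03 40;  python3 jog.py '0 0 -0.005 0;0 0 -0.01 0;0 0 -0.05 0;0 0 0 0;0 0 0 0'; python3 go.py 0.5203 0.0348 0.06
```

```text
time: 12.3
eef_pos: [0.5823, 0.2695, 0.0012]
tool_rot: [0.998, -0.067, -0.0, 0.0]
ft_force: [0.3, 0.7, 0.2]
gripper_width: 0.0562
gripper_force: 0.0
time: 12.8
eef_pos: [0.5829, 0.2696, 0.0018]
tool_rot: [0.998, -0.067, 0.0, -0.0]
ft_force: [0.4, -0.3, 1.7]
gripper_width: 0.0401
gripper_force: 40.5
time: 13.42
eef_pos: [0.5827, 0.2696, 0.0671]
tool_rot: [0.998, -0.067, 0.0, -0.0]
ft_force: [-0.7, -0.1, -0.5]
gripper_width: 0.0396
gripper_force: 40.5
tool delta [-0.0306  0.241   0.007 ] angle -0.1332 rows>= 3.8882896661024424 pos [0.5827 0.2696 0.0671] F [-0.7 -0.1 -0.5] w 0.0396
```

Run:
```python
from h import *
for n in("top","side"): cv2.imwrite(f"pics/{n}3.png",ctrl.camera(n))
out=[]
p=ctrl.sense()["eef_pos"]
for n in("side","top"):
  im=cv2.imread(f"pics/{n}3.png")
  for c,z,r in(((.5203,.0348),.020,.03),((p[0],p[1]),p[2]+.010,.021)):
    u,v=proj(n,[*c,z]).astype(int);h=32
    a=cv2.normalize(cv2.resize(im[v-h:v+h,u-h:u+h],None,fx=4.6,fy=4.6,interpolation=cv2.INTER_NEAREST),None,0,255,cv2.NORM_MINMAX)
    th=np.linspace(0,6.28,90);P=proj_many(n,np.c_[c[0]+r*np.cos(th),c[1]+r*np.sin(th),0*th+z])
    for q in (P-[u-h-.5,v-h-.5])*4.6: cv2.circle(a,tuple(int(x) for x in q),0,(0,0,255),-1)
    out.append(a)
cv2.imwrite("pics/d3.png",np.vstack([np.hstack(out[:2]),np.hstack(out[2:])]))
```

```text
(no output)
```

View pics/d3.png

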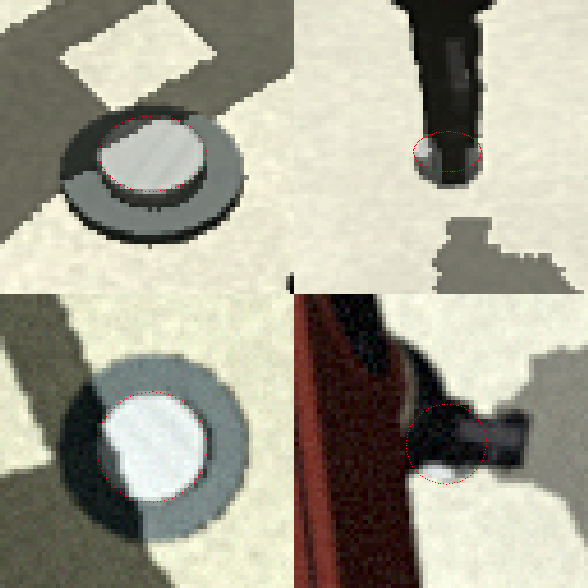

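The large disc sits flat and centred on the plate, and its face matches the predicted ellipse in both views. The small disc is held level and centred in the pads.

```bash
python3 jog.py '-0.006 0.048 0 0;-0.006 0.048 0 0;-0.006 0.048 0 0;-0.006 0.048 0 0;-0.006 0.049 0 0' >/dev/null; python3 jog.py '0 0 0.02 0;0 0 0 0;0 0 0 0;0 0 0 0'; python3 go.py 0.5203 0.0348 0.0218
```

```text
time: 14.65
eef_pos: [0.5213, 0.0352, 0.047]
tool_rot: [0.998, -0.066, 0.0, -0.0]
ft_force: [-0.1, 0.7, -0.9]
gripper_width: 0.0397
gripper_force: 40.6
tool delta [-0.0009  0.0006  0.0252] angle -0.1321 rows>= 0.4032394401352004 pos [0.5213 0.0352 0.047 ] F [-0.1  0.7 -0.9] w 0.0397
```

```bash
python3 jog.py '-0.001 0.0005 0.012 0;0 0 0.01 0;0 0 0 0;0 0 0 0;0 0 0 0'; python3 go.py 0.5203 0.0348 0.0218
```

```text
time: 15.28
eef_pos: [0.5201, 0.0343, 0.0248]
tool_rot: [0.998, -0.067, 0.0, -0.0]
ft_force: [-0.2, -0.3, -0.8]
gripper_width: 0.0398
gripper_force: 40.6
tool delta [ 0.0001 -0.0006  0.003 ] angle -0.1332 rows>= 0.0495521149843588 pos [0.5201 0.0343 0.0248] F [-0.2 -0.3 -0.8] w 0.0398
```

```bash
python3 jog.py '0 -0.0005 0.002 0;0 0 0 0;0 0 0.0008 0;0 0 0 0;0 0 0 0'; python3 go.py 0.5203 0.0348 0.0218; python3 jog.py '0 0 0 0;0 0 0 0;0 0 0 0' 0.056 ; python3 jog.py '0 0 -0.02 0;0 0 -0.06 0;0 0 -0.06 0;0 0 -0.06 0;0 0 0 0'; python3 go.py 0.56 -0.1435 0.2
```

```text
time: 15.9
eef_pos: [0.5199, 0.0348, 0.0218]
tool_rot: [0.998, -0.067, 0.0, -0.0]
ft_force: [0.5, -0.3, 0.1]
gripper_width: 0.04
gripper_force: 40.8
tool delta [ 0.0004 -0.0001  0.    ] angle -0.1332 rows>= 0.006153763344852289 pos [0.5199 0.0348 0.0218] F [ 0.5 -0.3  0.1] w 0.04
time: 16.27
eef_pos: [0.5198, 0.0348, 0.0217]
tool_rot: [0.998, -0.067, -0.0, 0.0]
ft_force: [-0.0, -0.7, -0.1]
gripper_width: 0.0557
gripper_force: 0.0
time: 16.9
eef_pos: [0.5235, 0.0345, 0.2283]
tool_rot: [0.998, -0.066, 0.006, 0.0]
ft_force: [-0.4, 0.3, -0.1]
gripper_width: 0.0561
gripper_force: 0.0
tool delta [0.0595 0.1716 0.0289] angle -0.1331 rows>= 2.9428276372006166 pos [0.5235 0.0345 0.2283] F [-0.4  0.3 -0.1] w 0.0561
```

```bash
python3 jog.py '0.02 0.057 0 0;0.02 0.057 0 0;0.02 0.057 0 0;0 0 0.02 0;0 0 0 0' 0.04 ; python3 jog.py '0 0 0 0;0 0 0 0' >/dev/null; python3 go.py 0.56 -0.1435 0.104
python3 - <<'E'
from h import *
for n in("top","side"): cv2.imwrite(f"pics/{n}4.png",ctrl.camera(n))
c=(.5203,.0348);out=[]
for n in("side","top"):
  im=cv2.imread(f"pics/{n}4.png")
  for w,z,h in((c,.032,32),((.56,-.1435),.14,32)):
    u,v=proj(n,[*w,z]).astype(int);k=4.6
    a=cv2.normalize(cv2.resize(im[v-h:v+h,u-h:u+h],None,fx=k,fy=k,interpolation=cv2.INTER_NEAREST),None,0,255,cv2.NORM_MINMAX)
    th=np.linspace(0,6.28,90);r=.021
    L=np.c_[w[0]+r*np.cos(th),w[1]+r*np.sin(th),0*th+z]
    if z>.1:
      aa=-.132; q=np.array([[.013,.006],[.013,-.006],[-.013,-.006],[-.013,.006]])
      L=np.array([[w[0]+s*p[0]*np.cos(aa)-s*p[1]*np.sin(aa),w[1]+s*p[0]*np.sin(aa)+s*p[1]*np.cos(aa),z] for p in q for s in(1,)])
    for p in (proj_many(n,L)-[u-h-.5,v-h-.5])*k: cv2.circle(a,tuple(int(x) for x in p),0 if z<.1 else 1,(0,0,255),-1)
    out.append(a)
cv2.imwrite("pics/d4.png",np.vstack([np.hstack(out[:2]),np.hstack(out[2:])]))
E
```

```text
time: 17.52
eef_pos: [0.5545, -0.1418, 0.1982]
tool_rot: [0.998, -0.067, -0.003, -0.001]
ft_force: [0.3, 0.1, -0.1]
gripper_width: 0.0402
gripper_force: 0.0
tool delta [0.0032 0.0016 0.0984] angle -0.1314 rows>= 1.5749472355110716 pos [ 0.5569 -0.1415  0.2024] F [0.9 0.2 0. ] w 0.0395
```

View pics/d4.png

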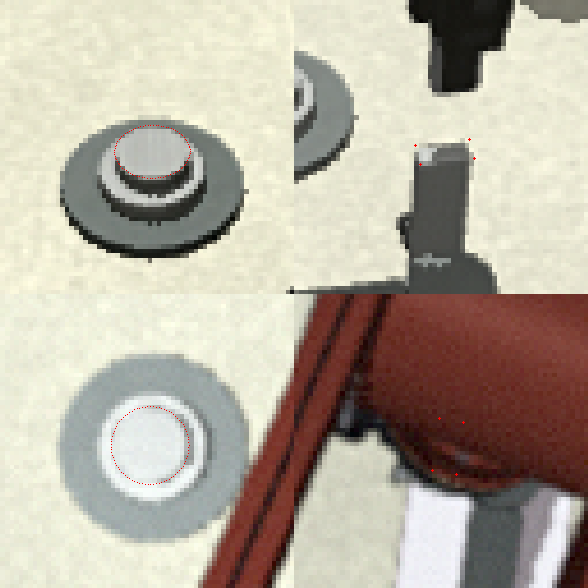

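Stack is nested concentrically as predicted; the tab top is at side-crop (441,155), within ~2 mm of the estimate. I'll use tab ≈ (0.559, −0.145).

```bash
python3 go.py 0.559 -0.145 0.106; python3 jog.py '0.002 0.003 0.04 0;0 0 0.035 0;0 0 0.02 0;0 0 0 0;0 0 0 0'; python3 go.py 0.559 -0.145 0.104
```

```text
tool delta [0.0023 0.0029 0.0965] angle -0.1317 rows>= 1.545296680785587 pos [ 0.557  -0.1418  0.2025] F [-0.  -0.2 -0.8] w 0.04
time: 18.5
eef_pos: [0.5593, -0.1462, 0.1083]
tool_rot: [0.998, -0.066, 0.001, 0.0]
ft_force: [-0.5, 0.9, 1.2]
gripper_width: 0.0402
gripper_force: 0.0
tool delta [-0.0004 -0.0012  0.0043] angle -0.133 rows>= 0.07204918151738698 pos [ 0.5593 -0.1462  0.1083] F [-0.5  0.9  1.2] w 0.0402
```

```bash
python3 jog.py '0 -0.001 0.003 0;0 0 0 0;0 0 0 0'|grep eef; python3 jog.py '0 0 0 0;0 0 0 0;0 0 0 0;0 0 0 0;0 0 0 0' 0.0 60; python3 go.py 0.559 -0.145 0.105
```

```text
eef_pos: [0.5585, -0.145, 0.1042]
time: 19.5
eef_pos: [0.5587, -0.1429, 0.1042]
tool_rot: [0.998, -0.066, 0.0, -0.002]
ft_force: [0.9, 7.1, 4.2]
gripper_width: 0.0114
gripper_force: 60.1
tool delta [ 0.0006  0.002  -0.0008] angle -0.1328 rows>= 0.0360900322159258 pos [ 0.5587 -0.1429  0.1042] F [0.9 7.1 4.2] w 0.0114
```

```bash
python3 jog.py '0 -0.006 0 0;0 -0.006 0 0;0 -0.0035 0 0;0 0 0 0;0 0 0 0'
python3 - <<'E'
from h import *
d=ctrl.sense()["eef_pos"]-np.array([.5587,-.1429,.1042]); print(d, d[:2]@[.132,.991])
E
```

```text
time: 20.12
eef_pos: [0.5602, -0.1316, 0.104]
tool_rot: [0.998, -0.067, 0.0, 0.002]
ft_force: [-2.4, -7.7, 0.3]
gripper_width: 0.0112
gripper_force: 59.8
[ 0.00152204  0.01131649 -0.00022446] 0.011415553091536903
```

```bash
python3 jog.py '0 -0.0015 0 0;0 0 0 0;0 0 0 0'; python3 jog.py '-0.0028 0 -0.0109 0;-0.0033 0 -0.0108 0;0 0 0 0;0 0 0 0'
python3 - <<'E'
from h import *
s=ctrl.sense();d=s["eef_pos"]-np.array([.5587,-.1429,.1042]); print(d, d[:2]@[.132,.991],d[:2]@[.991,-.132],s["wrist_torque"].round(2))
E
```

```text
time: 20.5
eef_pos: [0.5604, -0.1303, 0.104]
tool_rot: [0.998, -0.067, 0.0, 0.002]
ft_force: [-1.1, -8.1, 0.7]
gripper_width: 0.0115
gripper_force: 59.8
time: 21.0
eef_pos: [0.5543, -0.1294, 0.125]
tool_rot: [0.998, -0.067, 0.0, 0.002]
ft_force: [-0.1, -9.6, -4.9]
gripper_width: 0.0115
gripper_force: 58.9
[-0.00438104  0.01345948  0.0208293 ] 0.012760044812428548 -0.006118257408030905 [-1.29 -0.35  0.09]
```

Rising freely (only about −5 N of arm weight), so the bolt is clear. Continuing the arc.

```bash
python3 jog.py '-0.0039 0 -0.0106 0;-0.0043 0 -0.0104 0;-0.0049 0 -0.0102 0;-0.0054 0 -0.0099 0;0 0 0 0'; python3 jog.py '-0.0059 0 -0.0096 0;-0.0063 0 -0.0093 0;-0.0068 0 -0.009 0;-0.0073 0 -0.0087 0;0 0 0 0';python3 jog.py '-0.0046 0 -0.005 0;0 0 0 0;0 0 0 0;0 0 0 0'
python3 - <<'E'
from h import *
s=ctrl.sense();d=s["eef_pos"]-np.array([.5587,-.1429,.1042]); print(d, d[:2]@[.132,.991],d[:2]@[.991,-.132],s["wrist_torque"].round(2))
for n in("top","side"): cv2.imwrite(f"pics/{n}5.png",ctrl.camera(n))
a=cv2.imread("pics/side5.png")[100:290,140:340];b=cv2.imread("pics/top5.png")[100:290,140:340]
cv2.imwrite("pics/d5.png",cv2.resize(np.hstack([a,b]),(800,380)))
E
```

```text
time: 21.62
eef_pos: [0.5354, -0.1269, 0.1662]
tool_rot: [0.998, -0.067, -0.0, 0.002]
ft_force: [-1.2, -8.3, -4.9]
gripper_width: 0.0115
gripper_force: 58.9
time: 22.25
eef_pos: [0.5091, -0.1232, 0.2026]
tool_rot: [0.998, -0.067, -0.0, 0.002]
ft_force: [-1.3, -8.9, -5.7]
gripper_width: 0.0108
gripper_force: 59.2
time: 22.75
eef_pos: [0.5051, -0.1227, 0.2072]
tool_rot: [0.998, -0.067, -0.0, 0.002]
ft_force: [-0.1, -8.5, -6.7]
gripper_width: 0.0113
gripper_force: 58.9
[-0.05355533  0.02020386  0.10299778] 0.012952723070516235 -0.05574024213837203 [-1.31 -0.53  0.02]
```

View pics/d5.png

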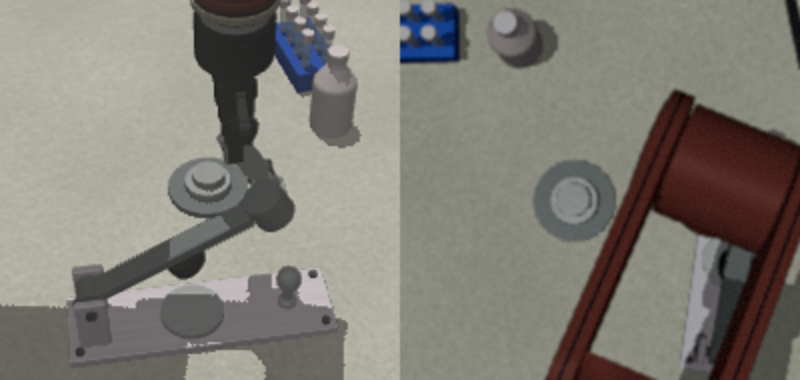

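The arm is up about 0.53 rad and held by the tab, the ball is clear at crop (288,280), and the stack is still centred on the plate at (208,180). Handing in.

```bash
python3 jog.py '0 0 0 0;0 0 0 0' | grep -E "eef|force"; python3 -c "
from bench import ctrl
print(ctrl.close_job())"
```

```text
eef_pos: [0.5051, -0.1227, 0.2072]
ft_force: [-0.1, -8.5, -6.1]
gripper_force: 58.9
the job is handed in; nothing more can be done
None
```

I stacked the filter pack centred on the plate, pulled the latch clear, and lifted the clamp arm to about 0.53 rad (30°); I handed the job in with the arm still held there, and no verdict was shown.

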